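# Balance-check two rotor arms on the knife edge

### The arm

A 7-joint arm with a two-finger parallel gripper is mounted at the origin on the work surface. World frame = base frame: x ahead of the robot, y to its left, z up, the work surface at z = 0. Lengths are in m, angles in rad, forces in N, time in s.
With the tool pointing down it reaches from about 0.4 to 0.85 m from the base axis. Payload 10.4 kg.
Tool frame: the origin (TCP) lies midway between the tips of the shut fingers; the grasp point (between the pads) lies 19 mm behind it; z points along the fingers, x is the direction in which the jaws open and shut, and the axes are right-handed (so a half turn about z gives the same grasp; the last joint's range is limited). The gripper opens to 85 mm and grips with 20 to 120 N. Pads are 22 mm wide; open, the fingers measure 114 mm over their backs; the gripper's body (76 mm by 85 mm) begins 54 mm behind the grasp point. The pads swing forward as they close: fully open they stand 13 mm farther back than shut.
Start: joints at [-1.346, 0.332, -0.065, 1.46, 0.022, 1.35, -0.088], TCP at [0.153, 0.606, 0.211] pointing down, gripper open.
Joint ranges: [-2.6, 2.6], [-0.5, 2.12], [-1.47, 1.34], [0.16, 2.42], [-1.27, 4.41], [0.06, 2.06], [-2.6, 2.6]. Speed limits (rad/s): [2.22, 2.22, 2.79, 2.79, 3.14, 3.14, 3.14].

### API

Orientations are given as a unit quaternion [x, y, z, w].
In Python, from workcell import manip, cams gives the robot as it stands.
- The arm moves only by the tool move_arm, never from a script. Its argument "moves" is a list of rows, each a list of 7 numbers: the turn, a rotation vector about the tool's x, y, z in degrees, then the shift along the tool's x, y, z in m, then the finger opening in m, from 0 to 0.0854. A call has 1 to 10 rows; each row is the pose to reach, as a shift and turn from the pose commanded when the call began, along the tool's axes at that moment; what a row does not reach only later rows make up. A row lasts 1/10 s, in which the tool goes at most 50 mm and 8.59 degrees, less where a joint would pass 70% of its speed; a pose out of reach is approached as far as the arm can. A call with a gripper value outside its range is refused whole. The fingers move at their own pace and stop on an object; "grip_force" is the grip in N (left out, the last holds). Time passes only in rows, so rows that repeat a pose let the fingers close. It gives the time, the measured TCP pose, the force and the opening at its end, in the units of the state.
- manip.get_obs(): the state, without advancing time (a new reading comes with each control period).
- cams.camera(name): name is "scene" or "top" or "wrist"; returns the picture (400x640x3 uint8, red, green, blue); there is no depth.
- cams.camera_params(name): a dict with "fx", "fy", "cx", "cy" (pixels), "dist_coeffs" ([k1, k2, p1, p2, k3] as OpenCV has them; the pictures are not rectified), "xyz" and "rotation" of the camera in the world. Camera axes: x right, y up, looking along -z (the intrinsics and any distortion apply to the point x, -y, -z); pixel columns grow to the right and rows downward; lengths in m; the calibration is good to about 2 mm. A picture is of the moment at which its call begins: read the wrist's pose just before it. camera_params takes no time and is no camera call; for the wrist camera it gives the pose at the moment of the call.
- manip.hand_in(): hands the job in, once; it reports no verdict.
The state is a dict: "clock": time; "joint_pos": joint angles; "joint_velocities": joint speeds; "tau": joint torques, N m; "position": TCP position; "ee_rot": TCP orientation; "ft_force": force on the tool from outside, world axes, zero at the start; "torque": the same for the moment, N m; "grip_width": opening from 0.0 (shut) to 1.0 (fully open).
Only numpy, scipy, OpenCV 4.12 (cv2) and the standard library are available. Lean on these libraries where they do the work, as an engineer would, in place of code of your own. Each camera call takes 0.05 s, during which the arm holds its last target. There are 200 camera calls.

### The job

Two rotor arms look alike, but in one of them the two weights are unequal, so that it tips over when its middle is set across the knife edge of the balancing stand, while the good one stays level. Find out which is which, leave the good arm balancing level on the knife edge, and stand the unbalanced one upright in the grey reject tray.

Things in the scene. Friction and masses are not known exactly. Their poses are not given: they have to be found in the camera images.
- rotor_a_stub (a point): Centre of one rotor arm's grip stub (16 x 16 mm, 50 tall, upright on mid-bar); z up, y along the bar (154 long, 24 wide, 10 thick). It is 35 mm above the bar's underside. At y = +-65 mm hangs a steel weight, 28 dia x 50, on a rod, its foot 75 mm below the bar's underside. Starts standing on its two feet on the table, this point 110 mm up. 0.5 to 0.75 kg. It may be the good or the bad arm.
- rotor_b_stub (a point): The same point of the other arm, which looks exactly alike. The unbalanced arm's centre of gravity is about 32 mm off its middle along y; both have it about 40 mm below the bar's underside, so a good arm set off its middle on the edge rests tilted about 1.4 degrees per mm, after swinging a second or two.
- edge (a point): Middle of the top of the fixed stand's knife edge, 114 mm above the table. The edge runs 54 mm along x; an arm sits across it, bar along y, one weight hanging each side. Blade and blue block below: up to 64 (x) by 36 mm (y); dark base plate 100 (x) by 200 (y), 18 thick. An unbalanced arm tips about 20 degrees, until its low weight rests on the base plate.
- tray_in (a point): Centre of the inner floor, 4 mm above the table, of the fixed grey open reject tray: outside 250 mm along x, 150 mm along y, 35 mm high, walls 4 mm thick. An arm fits with its bar along the tray's x.
There are look-alikes about, which are no part of the job. What is shaped like the part that bears rotor_b_stub but brown or turquoise is not meant.

How it is judged:
At the end, for the whole second after the job is handed in: One arm (only the good one can do so) rests on the knife edge, let go and level within 11 degrees, its stub's centre within 15 mm of the edge line and within 30 mm of the edge's middle along it; the other arm stands in the reject tray, upright within 15 degrees (((x of rotor_a_stub in the frame of edge between -0.03 and 0.03 m and y of rotor_a_stub in the frame of edge between -0.015 and 0.015 m and z of rotor_a_stub in the frame of edge between 0.027 and 0.041 m and angle between rotor_a_stub's own z axis and vertical below 0.2 rad and x of rotor_b_stub in the frame of tray_in between -0.11 and 0.11 m and y of rotor_b_stub in the frame of tray_in between -0.07 and 0.07 m and z of rotor_b_stub in the frame of tray_in below 0.125 m and angle between rotor_b_stub's own z axis and vertical below 0.26 rad) or (x of rotor_b_stub in the frame of edge between -0.03 and 0.03 m and y of rotor_b_stub in the frame of edge between -0.015 and 0.015 m and z of rotor_b_stub in the frame of edge between 0.027 and 0.041 m and angle between rotor_b_stub's own z axis and vertical below 0.2 rad and x of rotor_a_stub in the frame of tray_in between -0.11 and 0.11 m and y of rotor_a_stub in the frame of tray_in between -0.07 and 0.07 m and z of rotor_a_stub in the frame of tray_in below 0.125 m and angle between rotor_a_stub's own z axis and vertical below 0.26 rad))); the robot touches nothing.
It also fails if it takes over 72 s, if anything falls off the work surface, if the arm or the gripper's body presses on something with over 40 N, if the wrist force passes 120 N, or if a joint passes its speed limit or range.

## Working session

There is one attempt and no reset: what is moved stays moved. The work goes in short steps, Python scripts to look and compute and a tool call to move; the robot and the scene stay as the last step left them, time stands still between calls to the robot, and variables do not carry over. Pictures are saved under pics/ and viewed, about 8 in all and at most 12, crops included, and the job is handed in when it is done.

Besides the shell and the picture viewer there is one more tool, called after "Request:" as name(argument=value, ...), one argument or row to a line, values as JSON. move_arm: Moves the arm, as the interface text tells. Its arguments: {"type":"object","properties":{"moves":{"type":"array","items":{"type":"array","items":{"type":"number"}}},"grip_force":{"type":"number"}},"required":["moves"]}

```bash
mkdir -p pics; ls
cat > h.py <<'E'
import numpy as np, cv2
from workcell import manip, cams
from scipy.spatial.transform import Rotation as R
def par(n):
    p=cams.camera_params(n)
    K=np.array([[p['fx'],0,p['cx']],[0,p['fy'],p['cy']],[0,0,1.]])
    r=np.array(p['rotation'],float)
    if r.shape!=(3,3): r=R.from_quat(r.ravel()).as_matrix()
    return K,np.array(p['dist_coeffs'],float),np.array(p['xyz'],float),r
def ray(P,uv):
    K,d,c,r=P
    q=cv2.undistortPoints(np.array(uv,float).reshape(-1,1,2),K,d).reshape(-1,2)
    return c,np.c_[q[:,0],-q[:,1],-np.ones(len(q))]@r.T
def onz(P,uv,z):
    c,v=ray(P,uv); return c+v*((z-c[2])/v[:,2])[:,None]
def proj(P,X):
    K,d,c,r=P
    q=(np.atleast_2d(X)-c)@r; q=q*[1,-1,-1]
    return cv2.projectPoints(q,np.zeros(3),np.zeros(3),K,d)[0].reshape(-1,2)
def snap(n,f):
    P=par(n); im=cams.camera(n); cv2.imwrite('pics/'+f,im[:,:,::-1]); return P,im
E
python3 - <<'E'
from h import *
for n in('top','scene'):
    P,im=snap(n,n+'0.png'); print(n,P[2],P[3].round(3).tolist(),P[0][0,0],P[1])
o=manip.get_obs();print(o)
E
```

```text
pics
top [0.3573501  0.03215631 1.05889891] [[0.013, 0.996, -0.092], [-1.0, 0.011, -0.017], [-0.016, 0.092, 0.996]] 380.132589103542 [-0.06786627  0.          0.          0.          0.        ]
scene [ 0.96168743 -0.60326434  0.73321261] [[0.769, -0.402, 0.498], [0.639, 0.462, -0.615], [0.017, 0.791, 0.612]] 375.1012962781364 [-0.07149204  0.          0.          0.          0.        ]
{'clock': 0.1, 'joint_pos': array([-1.3456134 ,  0.33281463, -0.06473967,  1.46085462,  0.0216037 ,
        1.34987924, -0.08849698]), 'joint_velocities': array([-3.37885709e-04, -7.31550318e-04,  2.77345794e-03,  1.47509717e-05,
        1.09676321e-03,  6.80292524e-04, -4.12404538e-04]), 'tau': array([ 8.45949089e-04, -6.26747775e+01,  4.87168925e-02, -3.92433286e+01,
        1.62236346e-02,  6.84803235e-03, -2.35718414e-05]), 'position': array([0.15317887, 0.60557208, 0.20989318]), 'ee_rot': array([ 7.89048812e-01,  6.14330184e-01, -4.82482140e-04,  4.05134896e-04]), 'ft_force': array([-0.1966138 , -0.65977379, -0.31121987]), 'torque': array([-0.0160239 , -0.03584179,  0.01985169]), 'grip_width': 0.9978487709371356}
```

View pics/top0.png

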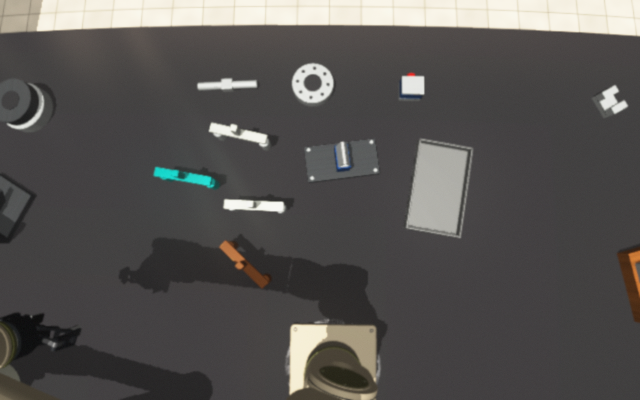

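View pics/scene0.png

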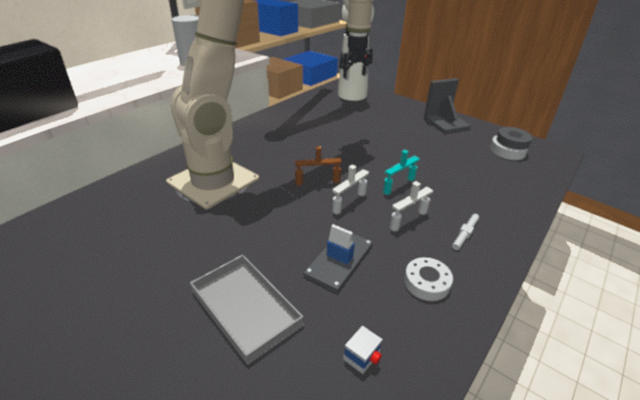

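Candidates for a rotor arm, by top-view pixel:
- White arm (238,133).
- White arm (254,206).
- Turquoise arm (184,177), a look-alike.
- Brown arm (244,264), a look-alike.
- Lying bar (227,84), a different shape.

I choose the two white ones and check them in a close crop.

Run:
```python
from h import *
im=cv2.imread('pics/top0.png')[100:245,195:480]
cv2.imwrite('pics/c1.png',cv2.resize(im,(798,406),interpolation=cv2.INTER_CUBIC))
im=cv2.imread('pics/scene0.png')[140:360,180:450]
cv2.imwrite('pics/c2.png',cv2.resize(im,None,fx=2.7,fy=2.7,interpolation=cv2.INTER_CUBIC))
```

```text
(no output)
```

View pics/c1.png

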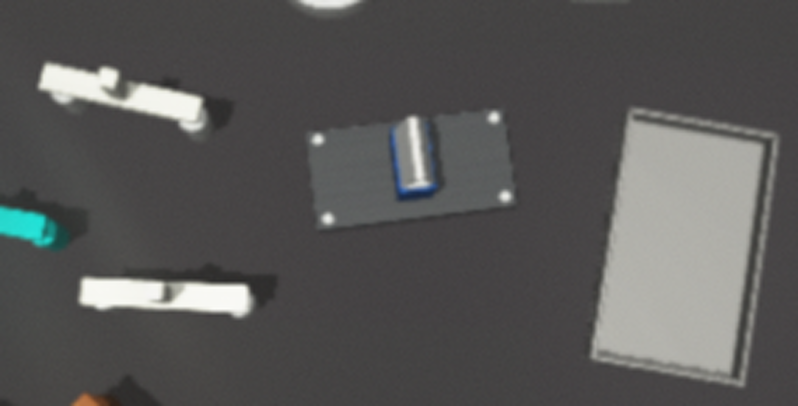

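View pics/c2.png

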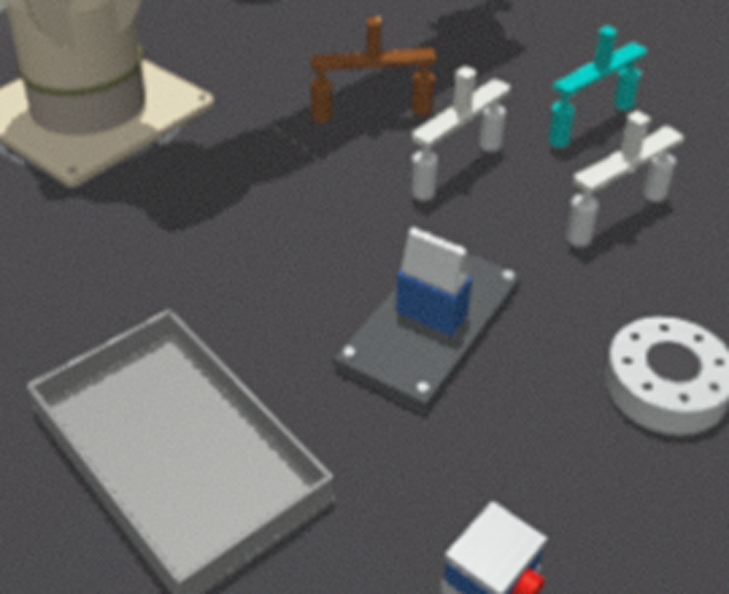

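The crops confirm two alike white arms, each with a bar, a stub and two weights. In crop 1 their bar centres are at about (122,92) and (165,294). The stand bolts are at (318,139), (494,117), (505,197) and (328,218), and the tray rim corners are visible. Next I triangulate.

Run:
```python
from h import *
T=par('top');S=par('scene')
t=lambda *a:np.array(a,float).reshape(-1,2)/2.8+[195,100]
s=lambda *a:np.array(a,float).reshape(-1,2)/2.7+[180,140]
def show(n,c):
    print(n,'c',c.mean(0).round(4)); return c
def ang(a,b): d=b-a; return np.degrees(np.arctan2(d[1],d[0])).round(1),np.linalg.norm(d).round(4)
c=show('A',onz(T,t(45,62,203,98,200,118,40,88),.085)); print(ang(c[3]+c[0],c[1]+c[2]))
c=show('B',onz(T,t(82,277,250,285,250,310,80,303),.085)); print(ang(c[3]+c[0],c[1]+c[2]))
print('stubtops top', onz(T,t(109,75,157,291),.135).round(4).tolist())
print('stubtops scene', onz(S,s(637,119,465,73),.135).round(4).tolist())
c=show('bolts',onz(T,t(318,139,494,117,505,197,328,218),.018)); print(ang(c[0],c[1]),ang(c[3],c[2]),ang(c[3],c[0]),ang(c[2],c[1]))
c=show('bolts scene',onz(S,s(509,274,349,351,422,386),.018)); print(c.round(4).tolist())
c=onz(T,t(413,118,418,187),.114);show('edge top',c);print(ang(c[1],c[0]))
c=onz(S,s(411,230,467,248),.114);show('edge scene',c);print(ang(c[0],c[1]))
c=show('tray',onz(T,t(630,108,778,134,744,384,592,357),.035)); print(ang(c[0],c[1]),ang(c[3],c[0]),ang(c[2],c[1]))
c=show('tray scene',onz(S,s(29,386,170,311,331,477,182,592),.035));print(c.round(4).tolist())
o=manip.get_obs();m=R.from_quat(o['ee_rot']).as_matrix();print(m.round(4).tolist())
W=par('wrist');print(((W[2]-o['position'])@m).round(4),(m.T@W[3]).round(3).tolist(),W[0][0,0])
```

```text
A c [0.6223 0.2578 0.085 ]
(np.float64(-101.6), np.float64(0.3114))
B c [0.4316 0.2108 0.085 ]
(np.float64(-91.9), np.float64(0.3143))
stubtops top [[0.6236, 0.2581, 0.135], [0.4301, 0.2088, 0.135]]
stubtops scene [[0.6251, 0.2558, 0.135], [0.4355, 0.2094, 0.135]]
bolts c [ 0.565  -0.0184  0.018 ]
(np.float64(-82.2), np.float64(0.1768)) (np.float64(-82.6), np.float64(0.1762)) (np.float64(7.9), np.float64(0.0801)) (np.float64(7.5), np.float64(0.0813))
bolts scene c [ 0.5826 -0.0409  0.018 ]
[[0.5938, 0.0805, 0.018], [0.5378, -0.107, 0.018], [0.6163, -0.0961, 0.018]]
edge top c [ 0.5597 -0.0175  0.114 ]
(np.float64(4.4), np.float64(0.0634))
edge scene c [ 0.5672 -0.0143  0.114 ]
(np.float64(14.1), np.float64(0.0562))
tray c [ 0.4892 -0.2858  0.035 ]
(np.float64(-99.2), np.float64(0.1485)) (np.float64(-9.3), np.float64(0.2478)) (np.float64(-9.2), np.float64(0.2485))
tray scene c [ 0.4955 -0.2859  0.035 ]
[[0.3601, -0.3371, 0.035], [0.3845, -0.1921, 0.035], [0.6267, -0.233, 0.035], [0.6106, -0.3814, 0.035]]
[[0.2452, 0.9695, -0.0003], [0.9695, -0.2452, -0.0012], [-0.0013, 0.0, -1.0]]
[ 0.0009 -0.0692 -0.163 ] [[1.0, 0.0, -0.001], [0.0, -0.962, -0.273], [-0.001, 0.273, -0.962]] 318.1646646520942
```

```bash
cat >> h.py <<'E'
def go(x,y,z,yaw):
    "turn about tool axes (deg) and shift in tool axes to a tool-down pose with jaw direction yaw (deg, mod 180)"
    o=manip.get_obs();m=R.from_quat(o['ee_rot'])
    a=np.degrees(np.arctan2(m.as_matrix()[1,0],m.as_matrix()[0,0]))
    yaw=a+(yaw-a+90)%180-90; c,s=np.cos(np.radians(yaw)),np.sin(np.radians(yaw))
    t=R.from_matrix(np.array([[c,s,0],[s,-c,0],[0,0,-1.]]))
    print('turn',(m.inv()*t).as_rotvec(degrees=True).round(2),'shift',m.inv().apply(np.array([x,y,z])-o['position']).round(4))
E
python3 -c "
from h import *
go(.4316,.210,.26,88.1)"
```

```text
turn [-1.000e-02  7.000e-02 -1.229e+01] shift [-0.3153  0.3669 -0.0497]
```

Request:
move_arm(
  moves=[
    [0, 0, -2, -0.02, 0.023, -0.02, 0.085],
    [0, 0, -4, -0.05, 0.058, -0.05, 0.085],
    [0, 0, -6, -0.08, 0.093, -0.05, 0.085],
    [0, 0, -8, -0.115, 0.134, -0.05, 0.085],
    [0, 0, -10, -0.15, 0.175, -0.05, 0.085],
    [0, 0, -12, -0.185, 0.215, -0.05, 0.085],
    [0, 0, -12.3, -0.22, 0.256, -0.05, 0.085],
    [0, 0, -12.3, -0.255, 0.297, -0.05, 0.085],
    [0, 0, -12.3, -0.29, 0.337, -0.05, 0.085],
    [0, 0, -12.3, -0.315, 0.367, -0.05, 0.085],
  ],
)

```text
clock: 1.1
position: [0.4258, 0.2177, 0.2605]
ee_rot: [0.719, 0.695, 0.0, -0.0]
ft_force: [1.5, 0.9, -0.7]
grip_width: 0.996
```

Request:
move_arm(
  moves=[
    [0, 0, 0, 0, 0, 0, 0.085],
    [0, 0, 0, 0, 0, 0, 0.085],
    [0, 0, 0, 0, 0, 0, 0.085],
  ],
)

```text
clock: 1.4
position: [0.4246, 0.2206, 0.2603]
ee_rot: [0.718, 0.696, -0.0, -0.0]
ft_force: [-0.1, 0.9, 0.1]
grip_width: 0.996
```

Run:
```python
from h import *
P,im=snap('wrist','w1.png')
o=manip.get_obs();print(o['clock'],o['position'],o['ft_force'],o['torque']); np.savez('w1.npz',K=P[0],d=P[1],c=P[2],r=P[3])
print(proj(P,[[.4316,.21,.135],[.4316,.21,.085]]))
go(.4316,.210,.26,88.1)
```

```text
1.45 [0.42447697 0.22086575 0.26039598] [-0.23632309 -0.11747496 -0.40533005] [ 0.01945352 -0.00625969  0.04320162]
[[312.07055774 193.72452725]
 [313.73188575 181.97440748]]
turn [-0.02  0.    0.13] shift [-0.0106  0.0075  0.0004]
```

View pics/w1.png

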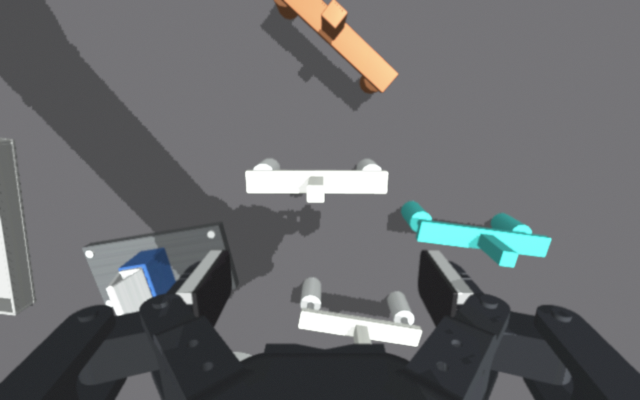

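The wrist view shows the near white arm's bar spanning (246,170) to (388,194), with its stub top at about (316,197). I refine its pose from that.

Run:
```python
from h import *
z=np.load('w1.npz');P=(z['K'],z['d'],z['c'],z['r'])
im=cv2.imread('pics/w1.png').astype(int)
m=(im.min(2)>185).astype(np.uint8)
n,l,st,ce=cv2.connectedComponentsWithStats(m)
for i in range(1,n):
    if st[i,4]>200: print(st[i],ce[i],cv2.minAreaRect(np.argwhere(l==i)[:,::-1].astype(np.float32)))
c=onz(P,[[246,170],[388,170],[388,194],[246,194]],.085);print(c.round(4).tolist(),c.mean(0))
print(onz(P,[[316,197]],.135))
print('edge',onz(P,[[115,305],[150,268]],.114),'bolts',onz(P,[[90,254],[211,234]],.018))
d=c[1]+c[2]-c[0]-c[3];print(np.degrees(np.arctan2(d[1],d[0])),np.linalg.norm(d)/2)
c=c.mean(0);go(c[0],c[1],.26,88.1)
```

```text
[ 245  163  144   40 3696] [316.49296537 181.31818182] ((316.5, 182.5), (39.0, 143.0), 90.0)
[  0 220  15  95 612] [  4.57352941 275.08823529] ((7.0, 267.0), (94.0, 14.0), 90.0)
[ 105  269   46   46 1370] [128.03138686 292.07080292] ((127.75241088867188, 291.3099060058594), (39.05763244628906, 49.288352966308594), 42.709388732910156)
[301 294  20  17 213] [310.6056338 301.5258216] ((310.6329040527344, 301.6358337402344), (19.235233306884766, 15.205719947814941), 8.746162414550781)
[ 298  310  124   37 2491] [363.56081895 327.21918908] ((360.02960205078125, 323.2805480957031), (123.3980712890625, 35.29347229003906), 5.29008150100708)
[[0.416, 0.1375, 0.085], [0.421, 0.2906, 0.085], [0.4478, 0.2912, 0.085], [0.4427, 0.1349, 0.085]] [0.43186847 0.21354972 0.085     ]
[[0.43490138 0.21355765 0.135     ]]
edge [[ 0.55929687 -0.0181441   0.114     ]
 [ 0.51449498  0.03018245  0.114     ]] bolts [[ 0.53973637 -0.11091801  0.018     ]
 [ 0.51491152  0.06372559  0.018     ]]
88.15768500672418 0.1547375893000976
turn [-0.02  0.    0.13] shift [-0.0071  0.0076  0.0004]
```

Request:
move_arm(
  moves=[
    [0, 0, 0, -0.007, 0.008, 0.02, 0.085],
    [0, 0, 0, -0.007, 0.009, 0.05, 0.085],
    [0, 0, 0, -0.007, 0.009, 0.08, 0.085],
    [0, 0, 0, -0.007, 0.009, 0.11, 0.085],
    [0, 0, 0, -0.007, 0.009, 0.135, 0.085],
    [0, 0, 0, -0.007, 0.009, 0.155, 0.085],
    [0, 0, 0, -0.007, 0.009, 0.164, 0.085],
    [0, 0, 0, -0.007, 0.009, 0.164, 0.06],
    [0, 0, 0, -0.007, 0.009, 0.164, 0.04],
    [0, 0, 0, -0.007, 0.009, 0.164, 0.03],
  ],
  grip_force=80,
)

```text
clock: 2.45
position: [0.4345, 0.2131, 0.0977]
ee_rot: [0.719, 0.695, 0.001, 0.0]
ft_force: [0.3, 0.2, -0.2]
grip_width: 0.508
```

Request:
move_arm(
  moves=[
    [0, 0, 0, 0, 0, 0, 0.025],
    [0, 0, 0, 0, 0, 0, 0.02],
    [0, 0, 0, 0, 0, 0, 0.012],
    [0, 0, 0, 0, 0, 0, 0.005],
    [0, 0, 0, 0, 0, 0, 0.005],
    [0, 0, 0, 0, 0, 0, 0.005],
  ],
)

```text
clock: 3.05
position: [0.4344, 0.2118, 0.097]
ee_rot: [0.719, 0.695, 0.0, 0.0]
ft_force: [-1.2, -5.3, 6.4]
grip_width: 0.162
```

Request:
move_arm(
  moves=[
    [0, 0, 0, 0, 0, -0.005, 0.005],
    [0, 0, 0, 0, 0, -0.015, 0.005],
    [0, 0, 0, 0, 0, -0.035, 0.005],
    [0, 0, 0, 0, 0, -0.06, 0.005],
    [0, 0, 0, 0, 0, -0.085, 0.005],
    [0, 0, 0, 0, 0, -0.11, 0.005],
    [0, 0, 0, 0, 0, -0.135, 0.005],
    [0, 0, 0, 0, 0, -0.155, 0.005],
    [0, 0, 0, 0, 0, -0.168, 0.005],
    [0, 0, 0, 0, 0, -0.173, 0.005],
  ],
)

```text
clock: 4.05
position: [0.4341, 0.2128, 0.2708]
ee_rot: [0.719, 0.695, 0.001, -0.0]
ft_force: [-0.1, -0.4, -6.3]
grip_width: 0.163
```

Request:
move_arm(
  moves=[
    [0, 0, 0, 0, 0, 0, 0.005],
    [0, 0, 0, 0, 0, 0, 0.005],
    [0, 0, 0, 0, 0, 0, 0.005],
    [0, 0, 0, 0, 0, 0, 0.005],
  ],
)

```text
clock: 4.45
position: [0.4337, 0.2123, 0.2689]
ee_rot: [0.719, 0.695, -0.001, -0.0]
ft_force: [0.1, -0.2, -5.1]
grip_width: 0.16
```

Run:
```python
from h import *
P,im=snap('scene','s2.png')
for i in range(4):
    o=manip.get_obs();m=R.from_quat(o['ee_rot']); print(o['clock'],o['position'].round(4),o['ft_force'].round(2),'tool torque',m.inv().apply(o['torque']).round(3),o['grip_width'])
    cams.camera('top')
cv2.imwrite('pics/s2c.png',cv2.resize(im[60:260,220:480,::-1],None,fx=2,fy=2))
go(.565,-.018,.27,97.7); go(.490,-.286,.27,-9.3)
```

```text
4.5 [0.4338 0.2123 0.2691] [-0.2   0.71 -4.57] tool torque [-0.007  0.032  0.045] 0.16329202224755346
4.55 [0.4339 0.2124 0.2692] [-0.02  0.95 -5.25] tool torque [ 0.015 -0.045 -0.026] 0.1617708158261516
4.6 [0.4339 0.2124 0.2693] [ 0.11 -0.03 -5.51] tool torque [-0.013 -0.031 -0.015] 0.16012563902818638
4.65 [0.4339 0.2124 0.2694] [ 0.5   0.62 -4.95] tool torque [-0.027  0.01  -0.029] 0.163420164875117
turn [-0.01 -0.   -9.6 ] shift [-0.226   0.1386 -0.0005]
turn [-1.00e-02 -1.00e-02 -8.26e+01] shift [-0.4963  0.0725 -0.0005]
```

View pics/s2c.png

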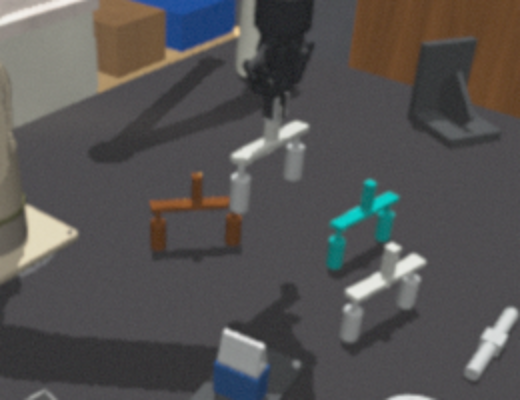

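In the picture the first arm is lifted and hangs level. Its torque about tool y is about 0 N·m, where 0.17 would be expected for the bad arm, so it is probably the good one. I carry it to the stand, where the balance test will confirm this.

Request:
move_arm(
  moves=[
    [0, 0, -1, -0.01, 0.006, 0, 0.005],
    [0, 0, -2, -0.03, 0.018, 0, 0.005],
    [0, 0, -3, -0.06, 0.037, 0, 0.005],
    [0, 0, -4, -0.09, 0.055, 0, 0.005],
    [0, 0, -5, -0.12, 0.074, 0, 0.005],
    [0, 0, -6, -0.15, 0.092, 0, 0.005],
    [0, 0, -7, -0.18, 0.11, 0, 0.005],
    [0, 0, -8, -0.205, 0.126, 0, 0.005],
    [0, 0, -9, -0.22, 0.135, 0, 0.005],
    [0, 0, -9.6, -0.226, 0.139, 0, 0.005],
  ],
)

```text
clock: 5.7
position: [0.5659, -0.0201, 0.2694]
ee_rot: [0.659, 0.752, -0.0, 0.0]
ft_force: [0.0, -0.4, -5.6]
grip_width: 0.162
```

Request:
move_arm(
  moves=[
    [0, 0, 0, 0, 0, 0, 0.005],
    [0, 0, 0, 0, 0, 0, 0.005],
    [0, 0, 0, 0, 0, 0, 0.005],
  ],
)

```text
clock: 6.0
position: [0.5651, -0.0165, 0.2696]
ee_rot: [0.657, 0.754, 0.0, -0.0]
ft_force: [0.3, 0.3, -5.4]
grip_width: 0.167
```

Run:
```python
from h import *
P,im=snap('scene','s3.png'); Q,iw=snap('wrist','w3.png'); T,it=snap('top','t3.png')
go(.565,-.0175,.145,97.7)
a=cv2.resize(im[100:300,220:420,::-1],(400,400)); b=cv2.resize(iw[150:350,220:420,::-1],(400,400))
cv2.imwrite('pics/c3.png',np.hstack([a,b]))
print(proj(P,[[.565,-.0175,.114]]),proj(Q,[[.565,-.0175,.114]]))
```

```text
turn [ 0.01 -0.03  0.07] shift [-0.0004 -0.0003  0.1247]
[[341.0219604 228.7360403]] [[322.35777685 178.63713022]]
```

View pics/c3.png

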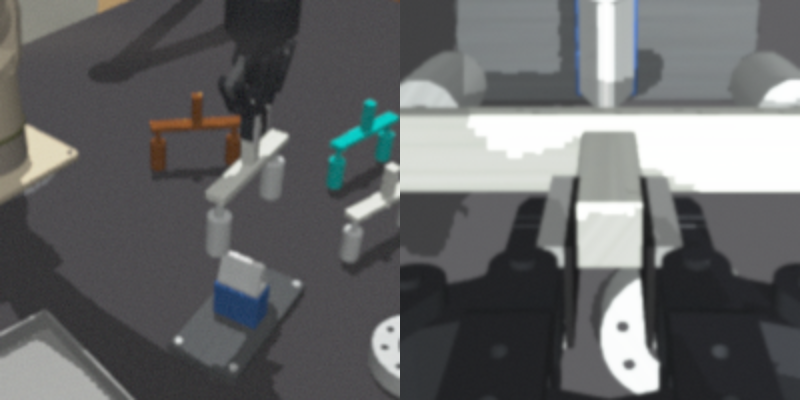

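The wrist view shows the knife edge at about column 322.5, against 322.4 predicted, and parallel to the tool. Next I lower it.

Request:
move_arm(
  moves=[
    [0, 0, 0, 0, 0, 0.01, 0.005],
    [0, 0, 0, 0, 0, 0.03, 0.005],
    [0, 0, 0, 0, 0, 0.055, 0.005],
    [0, 0, 0, 0, 0, 0.08, 0.005],
    [0, 0, 0, 0, 0, 0.1, 0.005],
    [0, 0, 0, 0, 0, 0.115, 0.005],
    [0, 0, 0, 0, 0, 0.124, 0.005],
    [0, 0, 0, 0, 0, 0.128, 0.005],
    [0, 0, 0, 0, 0, 0.13, 0.005],
    [0, 0, 0, 0, 0, 0.13, 0.005],
  ],
)

```text
clock: 7.15
position: [0.5658, -0.018, 0.1401]
ee_rot: [0.658, 0.753, 0.0, 0.0]
ft_force: [0.4, -0.1, -4.5]
grip_width: 0.162
```

Request:
move_arm(
  moves=[
    [0, 0, 0, 0, 0, 0.001, 0.005],
    [0, 0, 0, 0, 0, 0.002, 0.005],
    [0, 0, 0, 0, 0, 0.002, 0.005],
  ],
)

```text
clock: 7.45
position: [0.5655, -0.018, 0.1377]
ee_rot: [0.658, 0.753, 0.0, 0.0]
ft_force: [-0.0, -0.1, -5.4]
grip_width: 0.166
```

Request:
move_arm(
  moves=[
    [0, 0, 0, 0, 0, 0.001, 0.005],
    [0, 0, 0, 0, 0, 0.0015, 0.005],
    [0, 0, 0, 0, 0, 0.002, 0.005],
    [0, 0, 0, 0, 0, 0.002, 0.005],
  ],
)

```text
clock: 7.85
position: [0.5656, -0.018, 0.1359]
ee_rot: [0.658, 0.753, 0.0, 0.0]
ft_force: [-0.8, 0.5, -2.3]
grip_width: 0.161
```

Request:
move_arm(
  moves=[
    [0, 0, 0, 0, 0, 0.0005, 0.005],
    [0, 0, 0, 0, 0, 0.0005, 0.017],
    [0, 0, 0, 0, 0, 0.0005, 0.019],
    [0, 0, 0, 0, 0, 0.0005, 0.023],
    [0, 0, 0, 0, 0, 0.0005, 0.028],
    [0, 0, 0, 0, 0, 0.0005, 0.034],
    [0, 0, 0, 0, 0, 0.0005, 0.04],
    [0, 0, 0, 0, 0, 0.0005, 0.04],
    [0, 0, 0, 0, 0, 0.0005, 0.04],
    [0, 0, 0, 0, 0, 0.0005, 0.04],
  ],
  grip_force=20,
)

```text
clock: 8.85
position: [0.5654, -0.018, 0.1351]
ee_rot: [0.658, 0.753, 0.0, -0.0]
ft_force: [-0.4, 0.7, -0.1]
grip_width: 0.469
```

Run:
```python
from h import *
o=manip.get_obs();print(o['clock'],o['position'],o['ft_force'],o['torque'],o['grip_width'])
P,im=snap('scene','s4.png'); Q,iw=snap('wrist','w4.png')
a=cv2.resize(im[130:280,270:420,::-1],(400,400)); b=cv2.resize(iw[150:350,220:420,::-1],(400,400))
cv2.imwrite('pics/c4.png',np.hstack([a,b]))
```

```text
8.85 [ 0.56542942 -0.01798969  0.13507455] [-0.44096879  0.72666724 -0.07324517] [ 0.08870847 -0.01842965  0.00336154] 0.46883182093890524
```

View pics/c4.png

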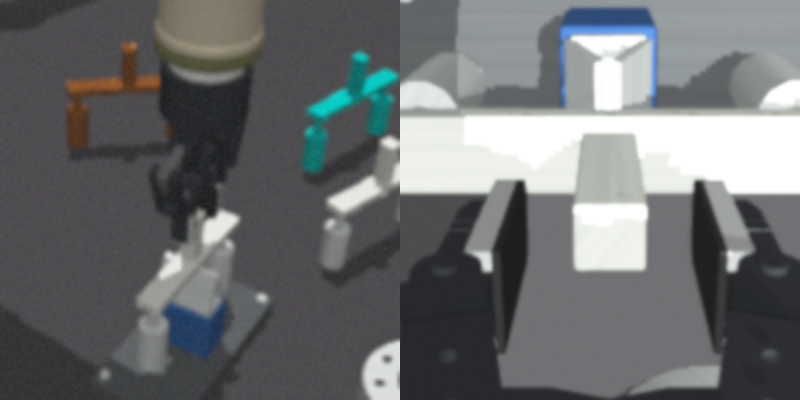

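The arm balances level on its own: both pads are clear of the stub and the bar is horizontal. So this is the good arm. I retreat straight up.

Request:
move_arm(
  moves=[
    [0, 0, 0, 0, 0, -0.005, 0.045],
    [0, 0, 0, 0, 0, -0.015, 0.05],
    [0, 0, 0, 0, 0, -0.03, 0.05],
    [0, 0, 0, 0, 0, -0.055, 0.05],
    [0, 0, 0, 0, 0, -0.08, 0.06],
    [0, 0, 0, 0, 0, -0.11, 0.085],
    [0, 0, 0, 0, 0, -0.13, 0.085],
    [0, 0, 0, 0, 0, -0.135, 0.085],
  ],
)

```text
clock: 9.75
position: [0.5666, -0.0183, 0.2738]
ee_rot: [0.658, 0.753, 0.002, 0.002]
ft_force: [-0.1, 0.3, -0.3]
grip_width: 0.998
```

Run:
```python
from h import *
go(.6235,.2575,.265,78.4)
```

```text
turn [ 0.28 -0.06 19.29] shift [0.2657 0.0933 0.0094]
```

Request:
move_arm(
  moves=[
    [0, 0, 2, 0.012, 0.004, 0, 0.085],
    [0, 0, 5, 0.04, 0.014, 0, 0.085],
    [0, 0, 8, 0.075, 0.026, 0, 0.085],
    [0, 0, 11, 0.11, 0.038, 0, 0.085],
    [0, 0, 14, 0.145, 0.051, 0, 0.085],
    [0, 0, 17, 0.18, 0.063, 0, 0.085],
    [0, 0, 19.3, 0.215, 0.075, 0.005, 0.085],
    [0, 0, 19.3, 0.245, 0.086, 0.009, 0.085],
    [0, 0, 19.3, 0.26, 0.091, 0.009, 0.085],
    [0, 0, 19.3, 0.266, 0.093, 0.009, 0.085],
  ],
)

```text
clock: 10.75
position: [0.6216, 0.2594, 0.2605]
ee_rot: [0.774, 0.633, -0.001, -0.0]
ft_force: [-0.6, -0.9, 0.9]
grip_width: 0.996
```

Request:
move_arm(
  moves=[
    [0, 0, 0, 0, 0, 0, 0.085],
    [0, 0, 0, 0, 0, 0, 0.085],
    [0, 0, 0, 0, 0, 0, 0.085],
  ],
)

```text
clock: 11.05
position: [0.6223, 0.2561, 0.2618]
ee_rot: [0.776, 0.631, 0.0, 0.0]
ft_force: [1.0, 0.4, 0.1]
grip_width: 1.0
```

Run:
```python
from h import *
P,im=snap('wrist','w5.png')
o=manip.get_obs();print(o['clock'],o['position'])
print(proj(P,[[.6235,.2575,.135],[.6235,.2575,.085]]))
m=(im.min(2)>185).astype(np.uint8)
n,l,st,ce=cv2.connectedComponentsWithStats(m)
for i in range(1,n):
    if st[i,4]>1500: print(st[i],ce[i],cv2.minAreaRect(np.argwhere(l==i)[:,::-1].astype(np.float32)))
np.savez('w5.npz',K=P[0],d=P[1],c=P[2],r=P[3])
go(.6235,.2575,.098,78.4)
```

```text
11.1 [0.62223073 0.25646689 0.26170668]
[[324.8064164  186.68121732]
 [324.69311334 175.84681066]]
[   0  145  111   65 2305] [ 62.78872017 172.30368764] ((53.935096740722656, 179.19068908691406), (55.8467903137207, 114.9363021850586), 82.23483276367188)
[ 256  156  143   38 3335] [326.87136432 173.84077961] ((326.8553466796875, 175.0289306640625), (142.08505249023438, 36.14728546142578), 1.0322446823120117)
turn [ 0.03 -0.02 -0.11] shift [0.0012 0.0009 0.1637]
```

View pics/w5.png

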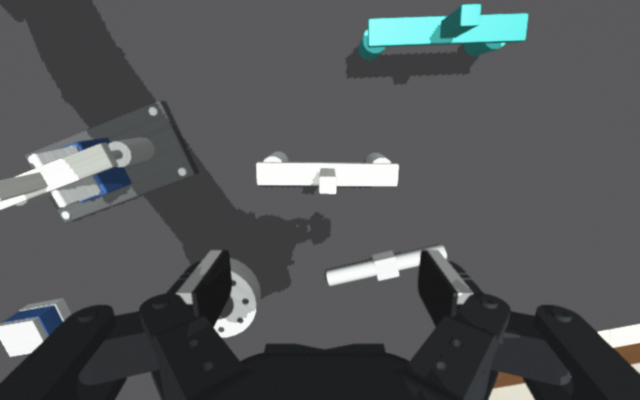

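Arm A's bar is centred at about (327.5,174.5) and the stub top is at (328,183), about 3 mm off the prediction. The area around it is clear. The good arm's left end still looks level on the stand at (60,175).

Request:
move_arm(
  moves=[
    [0, 0, 0, 0.004, 0, 0.02, 0.085],
    [0, 0, 0, 0.004, 0, 0.05, 0.085],
    [0, 0, 0, 0.004, 0, 0.08, 0.085],
    [0, 0, 0, 0.004, 0, 0.11, 0.085],
    [0, 0, 0, 0.004, 0, 0.135, 0.085],
    [0, 0, 0, 0.004, 0, 0.155, 0.085],
    [0, 0, 0, 0.004, 0, 0.164, 0.085],
    [0, 0, 0, 0.004, 0, 0.164, 0.06],
    [0, 0, 0, 0.004, 0, 0.164, 0.04],
    [0, 0, 0, 0.004, 0, 0.164, 0.03],
  ],
  grip_force=80,
)

```text
clock: 12.1
position: [0.6236, 0.2622, 0.0987]
ee_rot: [0.775, 0.632, 0.001, 0.0]
ft_force: [0.6, -0.1, 0.4]
grip_width: 0.51
```

Request:
move_arm(
  moves=[
    [0, 0, 0, 0, 0, 0, 0.025],
    [0, 0, 0, 0, 0, 0, 0.02],
    [0, 0, 0, 0, 0, 0, 0.012],
    [0, 0, 0, 0, 0, 0, 0.005],
    [0, 0, 0, 0, 0, 0, 0.005],
    [0, 0, 0, 0, 0, 0, 0.005],
  ],
)

```text
clock: 12.7
position: [0.6233, 0.2605, 0.0978]
ee_rot: [0.775, 0.632, -0.0, 0.001]
ft_force: [-1.1, -4.4, 4.7]
grip_width: 0.164
```

Request:
move_arm(
  moves=[
    [0, 0, 0, 0, 0, -0.005, 0.005],
    [0, 0, 0, 0, 0, -0.015, 0.005],
    [0, 0, 0, 0, 0, -0.035, 0.005],
    [0, 0, 0, 0, 0, -0.06, 0.005],
    [0, 0, 0, 0, 0, -0.09, 0.005],
    [0, 0, 0, 0, 0, -0.12, 0.005],
    [0, 0, 0, 0, 0, -0.15, 0.005],
    [0, 0, 0, 0, 0, -0.18, 0.005],
    [0, 0, 0, 0, 0, -0.2, 0.005],
    [0, 0, 0, 0, 0, -0.21, 0.005],
  ],
)

```text
clock: 13.7
position: [0.6229, 0.2624, 0.3094]
ee_rot: [0.775, 0.632, 0.001, 0.0]
ft_force: [0.6, -0.2, -6.6]
grip_width: 0.164
```

Request:
move_arm(
  moves=[
    [0, 0, 0, 0, 0, 0, 0.005],
    [0, 0, 0, 0, 0, 0, 0.005],
    [0, 0, 0, 0, 0, 0, 0.005],
  ],
)

```text
clock: 14.0
position: [0.6221, 0.2619, 0.3053]
ee_rot: [0.775, 0.632, -0.001, -0.0]
ft_force: [0.4, 0.3, -7.4]
grip_width: 0.16
```

Run:
```python
from h import *
for i in range(4):
    o=manip.get_obs();m=R.from_quat(o['ee_rot']); print(o['clock'],o['position'].round(4),o['ft_force'].round(2),'tool torque',m.inv().apply(o['torque']).round(3),o['grip_width'])
    cams.camera('top')
go(.490,-.286,.31,-9.3); print(o['joint_pos'].round(2))
```

```text
14.0 [0.6221 0.2619 0.3053] [ 0.36  0.31 -7.36] tool torque [ 0.04 -0.21  0.04] 0.15989584364347587
14.05 [0.6222 0.2619 0.3055] [ 0.65 -1.36 -7.34] tool torque [ 0.014 -0.214  0.011] 0.16268529899375156
14.1 [0.6223 0.2619 0.3058] [ 0.09 -0.43 -7.13] tool torque [-0.013 -0.221 -0.04 ] 0.16656204722566365
14.15 [0.6224 0.262  0.3061] [-1.35 -0.16 -7.28] tool torque [-0.085 -0.27  -0.028] 0.16213606609426293
turn [-1.00e-02  7.00e-02  8.77e+01] shift [-0.5634 -0.0197 -0.0033]
[-0.78  0.45  0.48  1.16 -0.2   1.58  1.03]
```

Arm A shows a torque of about −0.22 N·m, which puts its centre of gravity about 30 mm off the middle, so it is the unbalanced arm. I carry it high over the stand to the tray.

Request:
move_arm(
  moves=[
    [0, 0, 1, -0.005, 0, -0.01, 0.005],
    [0, 0, 4, -0.02, 0, -0.025, 0.005],
    [0, 0, 8, -0.045, -0.001, -0.035, 0.005],
    [0, 0, 13, -0.075, -0.002, -0.038, 0.005],
    [0, 0, 18, -0.11, -0.003, -0.038, 0.005],
    [0, 0, 23, -0.145, -0.005, -0.038, 0.005],
    [0, 0, 28, -0.18, -0.006, -0.038, 0.005],
    [0, 0, 33, -0.215, -0.007, -0.038, 0.005],
    [0, 0, 38, -0.25, -0.008, -0.038, 0.005],
    [0, 0, 43, -0.285, -0.01, -0.038, 0.005],
  ],
)

```text
clock: 15.2
position: [0.555, -0.0172, 0.3461]
ee_rot: [0.953, 0.302, 0.001, -0.0]
ft_force: [0.3, -0.3, -6.6]
grip_width: 0.163
```

```bash
python3 -c "
from h import *
o=manip.get_obs();print(o['joint_pos'].round(2));go(.490,-.286,.30,-9.3)"
```

```text
[-0.67  0.15  0.71  1.45 -0.1   1.58  0.65]
turn [-4.000e-02 -7.000e-02  4.441e+01] shift [-0.2078  0.1825  0.0458]
```

Request:
move_arm(
  moves=[
    [0, 0, 5, -0.026, 0.023, 0, 0.005],
    [0, 0, 10, -0.052, 0.046, 0, 0.005],
    [0, 0, 15, -0.078, 0.069, 0.0, 0.005],
    [0, 0, 20, -0.104, 0.091, 0.005, 0.005],
    [0, 0, 25, -0.13, 0.114, 0.015, 0.005],
    [0, 0, 30, -0.155, 0.136, 0.025, 0.005],
    [0, 0, 35, -0.178, 0.156, 0.035, 0.005],
    [0, 0, 40, -0.195, 0.171, 0.042, 0.005],
    [0, 0, 43.5, -0.205, 0.18, 0.045, 0.005],
    [0, 0, 44.4, -0.208, 0.182, 0.046, 0.005],
  ],
)

```text
clock: 16.2
position: [0.4906, -0.2859, 0.2993]
ee_rot: [0.997, -0.081, -0.0, 0.0]
ft_force: [0.6, 0.5, -6.1]
grip_width: 0.164
```

Request:
move_arm(
  moves=[
    [0, 0, 0, 0, 0, 0, 0.005],
    [0, 0, 0, 0, 0, 0, 0.005],
    [0, 0, 0, 0, 0, 0, 0.005],
  ],
)

```text
clock: 16.5
position: [0.4923, -0.2828, 0.2993]
ee_rot: [0.997, -0.077, 0.0, -0.0]
ft_force: [-0.6, 0.2, -7.3]
grip_width: 0.165
```

Run:
```python
from h import *
go(.490,-.286,.12,-9.3)
Q,iw=snap('wrist','w6.png'); P,im=snap('scene','s6.png')
cv2.imwrite('pics/c6.png',np.hstack([iw[:,:,::-1][:,100:540],im[100:400,160:520,::-1].copy() if 0 else cv2.resize(im[130:380,170:395,::-1],(360,400))]))
print(np.array([[.49,-.286,.004]]) , proj(Q,[[.49,-.286,.004],[.49,-.286,.035]]))
```

```text
turn [-0.03 -0.03  0.47] shift [-0.0019  0.0036  0.1793]
[[ 0.49  -0.286  0.004]] [[323.14051265 162.05559291]
 [323.05115518 165.7068293 ]]
```

View pics/c6.png

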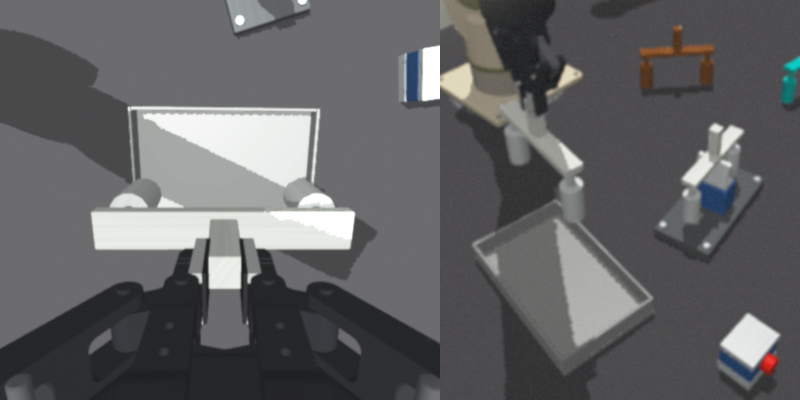

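The arm is held level and parallel to the tray, and centred over it. The good arm is still balancing on the stand. Next I lower it.

Request:
move_arm(
  moves=[
    [0, 0, 0.4, -0.001, 0.002, 0.015, 0.005],
    [0, 0, 0.4, -0.002, 0.003, 0.04, 0.005],
    [0, 0, 0.4, -0.002, 0.003, 0.07, 0.005],
    [0, 0, 0.4, -0.002, 0.003, 0.1, 0.005],
    [0, 0, 0.4, -0.002, 0.003, 0.13, 0.005],
    [0, 0, 0.4, -0.002, 0.003, 0.155, 0.005],
    [0, 0, 0.4, -0.002, 0.003, 0.175, 0.005],
    [0, 0, 0.4, -0.002, 0.003, 0.187, 0.005],
    [0, 0, 0.4, -0.002, 0.003, 0.192, 0.005],
    [0, 0, 0.4, -0.002, 0.003, 0.193, 0.005],
  ],
)

```text
clock: 17.6
position: [0.489, -0.2867, 0.1058]
ee_rot: [0.997, -0.082, -0.0, 0.0]
ft_force: [0.6, 0.5, -6.7]
grip_width: 0.164
```

Request:
move_arm(
  moves=[
    [0, 0, 0, 0, 0, 0.001, 0.005],
    [0, 0, 0, 0, 0, 0.002, 0.005],
    [0, 0, 0, 0, 0, 0.003, 0.005],
    [0, 0, 0, 0, 0, 0.003, 0.005],
  ],
)

```text
clock: 18.0
position: [0.4893, -0.2867, 0.1033]
ee_rot: [0.997, -0.082, 0.0, -0.0]
ft_force: [0.1, 0.6, -7.2]
grip_width: 0.16
```

Request:
move_arm(
  moves=[
    [0, 0, 0, 0, 0, 0.001, 0.005],
    [0, 0, 0, 0, 0, 0.0015, 0.005],
    [0, 0, 0, 0, 0, 0.002, 0.005],
    [0, 0, 0, 0, 0, 0.002, 0.005],
  ],
)

```text
clock: 18.4
position: [0.4888, -0.2871, 0.1018]
ee_rot: [0.997, -0.082, 0.0, -0.0]
ft_force: [-4.8, 1.4, 4.5]
grip_width: 0.16
```

Contact: the force went from −7.2 to +4.5 N, so the feet are down. I release and retreat.

Request:
move_arm(
  moves=[
    [0, 0, 0, 0, 0, 0, 0.017],
    [0, 0, 0, 0, 0, 0, 0.02],
    [0, 0, 0, 0, 0, 0, 0.025],
    [0, 0, 0, 0, 0, 0, 0.03],
    [0, 0, 0, 0, 0, 0, 0.04],
    [0, 0, 0, 0, 0, 0, 0.05],
    [0, 0, 0, 0, 0, 0, 0.05],
    [0, 0, 0, 0, 0, 0, 0.05],
  ],
  grip_force=20,
)

```text
clock: 19.2
position: [0.4891, -0.2867, 0.1011]
ee_rot: [0.997, -0.082, 0.0, -0.0]
ft_force: [-0.1, 0.7, 0.1]
grip_width: 0.589
```

Request:
move_arm(
  moves=[
    [0, 0, 0, 0, 0, -0.01, 0.05],
    [0, 0, 0, 0, 0, -0.03, 0.05],
    [0, 0, 0, 0, 0, -0.06, 0.05],
    [0, 0, 0, 0, 0, -0.09, 0.05],
    [0, 0, 0, 0, 0, -0.12, 0.05],
    [0, 0, 0, 0, 0, -0.15, 0.05],
    [0, 0, 0, 0, 0, -0.17, 0.05],
    [0, 0, 0, 0, 0, -0.18, 0.05],
  ],
)

```text
clock: 20.0
position: [0.4895, -0.2873, 0.2835]
ee_rot: [0.997, -0.082, 0.001, 0.0]
ft_force: [0.3, -0.6, 0.8]
grip_width: 0.583
```

Run:
```python
from h import *
o=manip.get_obs();print(o['clock'],o['position'],o['ft_force'])
P,im=snap('scene','s7.png');T,it=snap('top','t7.png')
cv2.imwrite('pics/c7.png',np.hstack([cv2.resize(im[150:375,175:400,::-1],(400,400)),cv2.resize(it[90:260,290:480,::-1],(400,358),interpolation=cv2.INTER_CUBIC)[:400] if 0 else cv2.resize(it[80:260,300:480,::-1],(400,400))]))
```

```text
20.0 [ 0.48946498 -0.28728433  0.28354819] [ 0.32741188 -0.62317586  0.77460478]
```

View pics/c7.png

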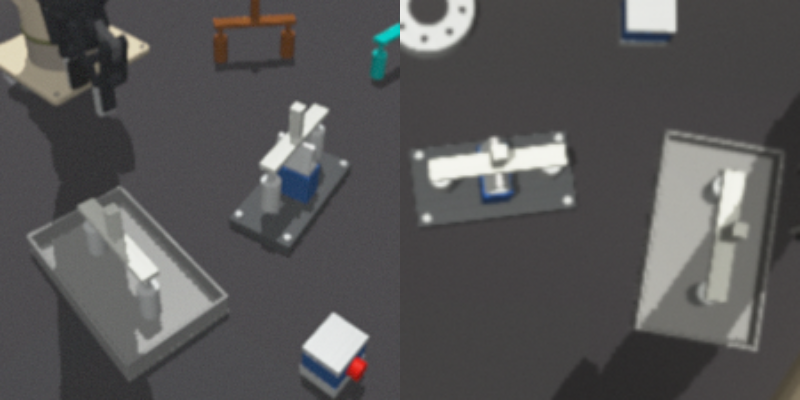

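Both arms stand as wanted: one level on the stand, one upright in the tray. A numeric check of the stub tops comes before handing in.

Run:
```python
from h import *
T=par('top');S=par('scene')
f=lambda u,v:((u-400)*.45+300,v*.45+80); g=lambda u,v:(u*.5625+175,v*.5625+150)
def loc(p,c,a):
    a=np.radians(a);d=p[:2]-c;return (d@[np.cos(a),np.sin(a)]).round(4),(d@[-np.sin(a),np.cos(a)]).round(4)
for n,t,s,z,c,a in(('good',f(498,146),g(298,107),.174,[.565,-.018],7.7),('bad',f(739,230),g(114,210),.139,[.49,-.286],-9.3)):
    for P,q in((T,t),(S,s)):
        print(n,loc(onz(P,[q],z)[0],c,a))
```

```text
good (np.float64(0.0032), np.float64(0.0017))
good (np.float64(0.001), np.float64(-0.0))
bad (np.float64(-0.0049), np.float64(0.0012))
bad (np.float64(0.003), np.float64(0.0021))
```

```bash
python3 -c "
from h import *
print(manip.hand_in(), manip.get_obs()['clock'])"
```

```text
the job is handed in; nothing more can be done
the job is handed in; nothing more can be done
```

I handed the job in at about 20 s: the good arm balances level on the knife edge, and the unbalanced arm stands upright in the reject tray.

- **Telling them apart:** I lifted each white arm by its stub and read the wrist torque. The near one showed about 0 N·m, so it is the good arm. The far one showed about 0.22 N·m at 7.3 N, which puts its centre of gravity about 30 mm off the middle, so it is the bad arm.
- **Good arm:** After I let go it stayed level. Its stub is within 4 mm of the edge's middle along the edge and within 2 mm of the edge line, in both cameras.
- **Bad arm:** Its stub is within 5 mm of the tray centre. The two cameras disagreed by about 8 mm along the tray, well inside the tolerance.
- **At hand-in:** The gripper was clear of everything. No check failed.

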